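# Hang the hook-on basket in the dip tank

## Task

Get the dip tank ready for the next leak check: take the steel basket that has a bent lip (blue grip) and hang it inside the grey tank, with its lip hooked over the wall that has the blue strip along its rim. Lower it by its grip until the lip sits down on the rim, then let go, so that the basket hangs upright inside the tank. Leave the plain basket with the orange grip where it stands.

Things in the scene. Friction and masses are not known exactly. Their poses are not given: they have to be found in the camera images.
- tank: grey open-topped dip tank, empty, fixed to the bench; outside 150 (x) x 170 (y) x 105 mm high, walls 10 mm thick, inner floor 6 mm up. Origin: centre of its underside, z up. Its +x wall (on the side away from the robot, 65 to 75 mm from the origin along x) has a blue strip along the rim; a drain stub is on its -x side
- hook_basket: open-topped punched steel basket, about 160 g, body 56 (x) x 80 (y) x 84 mm high, a blue grip bar above it and a bent lip on its +x side. Origin: centre of its underside, z up, x toward the lip
- lip (a point): middle of the underside of the basket's lip (38 mm along its x, 80 mm up), which comes to sit on the rim. The lip is 50 mm wide: a flat tongue from the basket's wall (x = 28 mm) to x = 46, then a flange down to height 70, then flared outward to x = 62 at height 58. So the slot for the 10 mm tank wall is 18 mm wide under the tongue and 33 mm at the mouth
- grip (a point): centre of the hook basket's blue grip bar, 118 mm above its underside, over the middle of the basket: 44 mm long along the basket's x, 14 mm thick along its y (close the fingers along y), 22 mm high, held by a thin rod at each end; 23 mm of free space below it down to the basket's rim
- plain_basket: bystander: same steel basket and handle but with an orange grip and no lip. Origin: centre of its underside, z up, x along its grip bar

How it is judged (in metres and radians):
On the way, in this order (a step that is already met when the one before it is completed fails the run):
1. the hook basket is carried in the fingers, clear above the bench (height (world z) of hook_basket above 0.06 m and contact force between the fingers and hook_basket above 0.5 N), for 0.1 s.
2. still held in the fingers, it has been lowered inside the tank with its lip over the blue-striped rim (at most 15 mm above its seat) (z of hook_basket in the frame of tank below 0.04 m and x of hook_basket in the frame of tank above 0.015 m and x of lip in the frame of tank between 0.058 and 0.085 m and contact force between the fingers and hook_basket above 0.5 N), for 0.05 s.
At the end, for the whole second after the job is handed in: The hook basket hangs at rest inside the tank, released, its lip seated on the rim of the blue-striped wall (lip within about 8 mm of rim height), its underside clear of the tank floor (14 to 33 mm above the tank's underside), upright within 12 degrees (z of hook_basket in the frame of tank between 0.014 and 0.033 m and x of hook_basket in the frame of tank between 0.015 and 0.05 m and x of lip in the frame of tank between 0.058 and 0.085 m and z of lip in the frame of tank between 0.098 and 0.113 m and angle between hook_basket's own z axis and vertical below 0.22 rad and linear speed of hook_basket below 0.02 m/s and contact force between the fingers and hook_basket below 0.1 N); the robot touches nothing.
It fails at once if the plain basket with the orange grip is moved more than 30 mm or tipped (distance of plain_basket from where it was at the start of the episode above 0.03 m or angle between plain_basket's own z axis and vertical above 0.35 rad).
It also fails if it takes over 48 s, if anything falls off the work surface, if the arm or the gripper's body presses on something with over 40 N, if the wrist force passes 120 N, or if a joint passes its speed limit or range.

## Robot

A 6-joint arm with a two-finger parallel gripper is mounted at the origin on a cart in front of the work surface, level with it; the furniture and walls round the work are solid. World frame = base frame: x ahead of the robot, y to its left, z up, the work surface at z = 0. Lengths are in mm, angles in rad, forces in N, time in s.
With the tool pointing down it reaches from about 325 to 850 mm from the base axis. Payload 4.4 kg.
Tool frame: the origin (TCP) lies at the very end of the fingers, on their centre line; the grasp point (between the pads) lies 19 mm behind it; z points along the fingers, y is the line along which they close (so a half turn about z gives the same grasp; the last joint's range is limited). The gripper opens to 94 mm and grips with 3 to 60 N. Pads are 16 mm wide; open, the fingers measure 119 mm over their backs; the gripper's body (75 mm by 177 mm) begins 78 mm behind the grasp point.
Start: joints at [1.05, 0.207, 1.542, -0, 1.393, -0.15], TCP at [207.831, 536.128, 205.447] pointing down, gripper open.
Joint ranges: [-2.73, 2.73], [-0.86, 2.22], [0.23, 2.46], [-1.11, 4.25], [0.08, 2.63], [-2.82, 2.82]. Speed limits (rad/s): [2.79, 2.79, 3.14, 3.14, 3.14, 3.14].

## Interface

Orientations are given as a unit quaternion [w, x, y, z].
In Python, from station import arm, eyes gives the robot as it stands.
- The arm moves only by the tool step_arm, never from a script. Its argument "steps" is text: rows parted by semicolons, each of 6 numbers parted by spaces: the shift along the tool's x, y, z in m, then the turn, a rotation vector about the tool's x, y, z in degrees. In form: x y z rx ry rz; .... A call has 1 to 8 rows; each row is the pose to reach, as a shift and turn from the pose commanded when the call began, along the tool's axes at that moment; what a row does not reach only later rows make up. A row lasts 1/12 s, in which the tool goes at most 41.7 mm and 7.16 degrees, less where a joint would pass 70% of its speed; a pose out of reach is approached as far as the arm can. A call with a gripper value outside its range is refused whole. "fingers" is the opening, from -1 (shut) to 1 (fully open), set as the call begins (left out, the last holds). The fingers move at their own pace and stop on an object; "force" is the grip in N (left out, the last holds). Time passes only in rows, so rows that repeat a pose let the fingers close. It gives the time, the measured TCP pose, the force, the opening and the grip force at its end, in the units of the state.
- arm.get_obs(): the state, without advancing time (a new reading comes with each control period).
- eyes.grab_frame(name): name is "side" or "top"; returns a dict with "image" (384x512x3 uint8, red, green, blue), "mtx" (3x3 intrinsics, pixels), "R" (3x3) and "t" (3): a world point X has camera coordinates R X + t. Camera axes: x right, y down, z forward; pixel columns grow to the right and rows downward; lengths in mm; the calibration is good to about 2 mm. A picture is of the moment at which its call begins. There is no depth.
- arm.close_job(): hands the job in; it is judged then, once.
The state is a dict: "time": time; "joint_pos": joint angles; "qd": joint speeds; "effort": joint torques, N m; "ee_pos": TCP position; "eef_rot": TCP orientation; "ft_force": force on the tool from outside, world axes, zero at the start; "torque": the same for the moment, N m; "opening": finger opening in mm; "gripper_force": force on a finger pad.
Only numpy, scipy, OpenCV 4.12 (cv2) and the standard library are available. Lean on these libraries where they do the work, as an engineer would, in place of code of your own. Each camera call takes 0.05 s, during which the arm holds its last target. There are 200 camera calls.

## Working session

There is one attempt and no reset: what is moved stays moved. The work goes in short steps, Python scripts to look and compute and a tool call to move; the robot and the scene stay as the last step left them, time stands still between calls to the robot, and variables do not carry over. Pictures are saved under pics/ and viewed, at most 10 in all, crops included, and the job is handed in when it is done.

Besides the shell and the picture viewer there is one more tool, called after "Call:" in YAML: its name, and indented under it one key for each argument. step_arm: Moves the arm, as the interface text tells. Its arguments: {"type":"object","properties":{"steps":{"type":"string"},"fingers":{"type":"number"},"force":{"type":"number"}},"required":["steps"]}

```bash
mkdir -p pics; ls
python3 - <<'E'
from station import arm, eyes
import cv2, numpy as np
o=arm.get_obs(); print(o)
ims=[]
for n in ("side","top"):
    f=eyes.grab_frame(n); np.savez(f"pics/{n}0.npz",**f); cv2.imwrite(f"pics/{n}0.png",f["image"][:,:,::-1]); print(n,f["mtx"],f["R"],f["t"])
E
```

```text
pics
{'time': 0.0, 'joint_pos': array([ 1.05049856e+00,  2.07448804e-01,  1.54291391e+00, -1.63924035e-05,
        1.39348841e+00, -1.50493829e-01]), 'qd': array([-0.00192395,  0.00158669, -0.00067823, -0.00022065,  0.00019308,
       -0.00187682]), 'effort': array([ 1.52229091e-03, -3.70874977e+01, -2.81419015e+01,  7.00539001e-02,
        3.60104092e-02, -1.51829868e-04]), 'ee_pos': array([207.43813159, 535.42938531, 204.29344501]), 'eef_rot': array([-3.64064215e-04,  1.83848627e-01,  9.82953919e-01, -1.06897223e-03]), 'ft_force': array([-0.66779935, -0.08002021,  0.13959068]), 'torque': array([-0.03547988, -0.02533788,  0.00735477]), 'gripper_force': 0.0, 'opening': 93.72369672350365}
side [[362.57816221   0.         263.75547644]
 [  0.         362.57816221 198.11605753]
 [  0.           0.           1.        ]] [[ 0.65046245 -0.75927097  0.02015411]
 [-0.48532803 -0.43589574 -0.75792586]
 [ 0.58425619  0.48322096 -0.6520293 ]] [-340.28810893  341.66590517  588.20495586]
top [[363.35087321   0.         255.58406853]
 [  0.         363.35087321 191.65588569]
 [  0.           0.           1.        ]] [[ 0.02348593 -0.99966811 -0.010587  ]
 [-0.98212164 -0.02109262 -0.18706196]
 [ 0.18677657  0.01479105 -0.98229107]] [ 25.31512568 531.72788309 832.06497831]
```

View pics/side0.png

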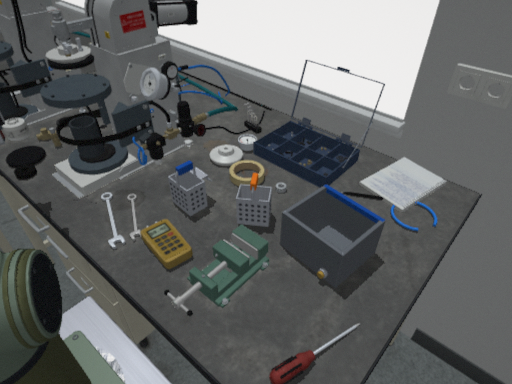

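View pics/top0.png

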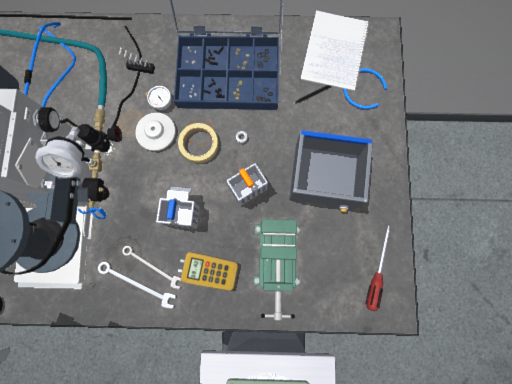

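```bash
cat > h.py <<'E'
import numpy as np, cv2
def ray(f,uv,z):
    d=f["R"].T@np.linalg.inv(f["mtx"])@np.array([*uv,1.]); c=-f["R"].T@f["t"]
    return c+d*(z-c[2])/d[2]
def rays(fs,uvs):
    A=[];b=[]
    for f,uv in zip(fs,uvs):
        P=f["mtx"]@np.c_[f["R"],f["t"]]
        for k in (0,1): r=uv[k]*P[2]-P[k]; A.append(r[:3]); b.append(-r[3])
    s=np.linalg.lstsq(np.array(A),np.array(b),rcond=None)[0]
    return s
def blobs(f,lo,hi,amin=25):
    m=cv2.inRange(cv2.cvtColor(f["image"],cv2.COLOR_RGB2HSV),lo,hi)
    n,l,s,c=cv2.connectedComponentsWithStats(m)
    out=[]
    for i in range(1,n):
        if s[i,4]>=amin:
            p=np.argwhere(l==i)[:,::-1].astype(np.float32)
            out.append((s[i,4],c[i],cv2.minAreaRect(p),p))
    return out
BLUE=((105,150,60),(125,255,255)); OR=((5,180,120),(18,255,255))
E
python3 - <<'E'
from h import *
for n in ("side","top"):
    f=dict(np.load(f"pics/{n}0.npz"))
    for nm,c in (("B",BLUE),("O",OR)):
        for a,ce,r,p in blobs(f,*c):
            print(n,nm,a,ce.round(1),[np.round(x,1).tolist() for x in cv2.boxPoints(r)])
E
python3 -c "
import cv2,numpy as np
a=cv2.imread('pics/side0.png')[150:220,160:280]; b=cv2.imread('pics/top0.png')[160:240,145:275]
a=cv2.resize(a,None,fx=4.5,fy=4.5,interpolation=2);b=cv2.resize(b,None,fx=4.5,fy=4.5,interpolation=2)
o=np.zeros((600,800,3),np.uint8)
a=a[:,:];o[:240,:540]=a[:240,:540];o[240:600,:585]=b[:360,:585]
cv2.imwrite('pics/crop.png',o)"
```

```text
side B 61 [206.   68.9] [[187.8000030517578, 67.5], [191.0, 59.20000076293945], [228.1999969482422, 73.69999694824219], [225.0, 82.0]]
side B 49 [192.3  92.2] [[178.0, 94.0], [178.10000610351562, 90.4000015258789], [209.10000610351562, 91.5], [209.0, 95.0]]
side B 115 [140.1 152.3] [[130.89999389648438, 136.6999969482422], [138.39999389648438, 134.10000610351562], [148.1999969482422, 162.1999969482422], [140.60000610351562, 164.8000030517578]]
side B 147 [184.2 167.3] [[175.0, 167.0], [189.8000030517578, 159.60000610351562], [193.8000030517578, 167.60000610351562], [179.0, 175.0]]
side B 451 [352.8 204.2] [[321.20001220703125, 189.60000610351562], [325.1000061035156, 183.1999969482422], [384.3999938964844, 219.3000030517578], [380.6000061035156, 225.6999969482422]]
side B 100 [429.1 212.2] [[416.0, 202.6999969482422], [422.6000061035156, 197.6999969482422], [440.3999938964844, 221.10000610351562], [433.79998779296875, 226.10000610351562]]
side B 120 [401.  220.6] [[386.29998779296875, 211.89999389648438], [393.0, 205.0], [418.0, 229.0], [411.3999938964844, 235.89999389648438]]
side O
[... 906 characters left out ...]
 91.0], [377.6000061035156, 103.19999694824219], [374.1000061035156, 112.9000015258789]]
top B 417 [335.8 137.2] [[300.3999938964844, 135.8000030517578], [301.20001220703125, 129.6999969482422], [371.3999938964844, 138.8000030517578], [370.6000061035156, 144.89999389648438]]
top B 140 [171.  209.2] [[166.0, 218.10000610351562], [168.6999969482422, 199.1999969482422], [176.0, 200.3000030517578], [173.3000030517578, 219.1999969482422]]
top B 109 [ 95.3 212.2] [[79.0, 208.0], [105.0, 208.0], [105.0, 218.0], [79.0, 218.0]]
top O 53 [245.9 177.9] [[238.0, 170.89999389648438], [243.3000030517578, 167.60000610351562], [253.60000610351562, 183.6999969482422], [248.3000030517578, 187.10000610351562]]
```

View pics/crop.png

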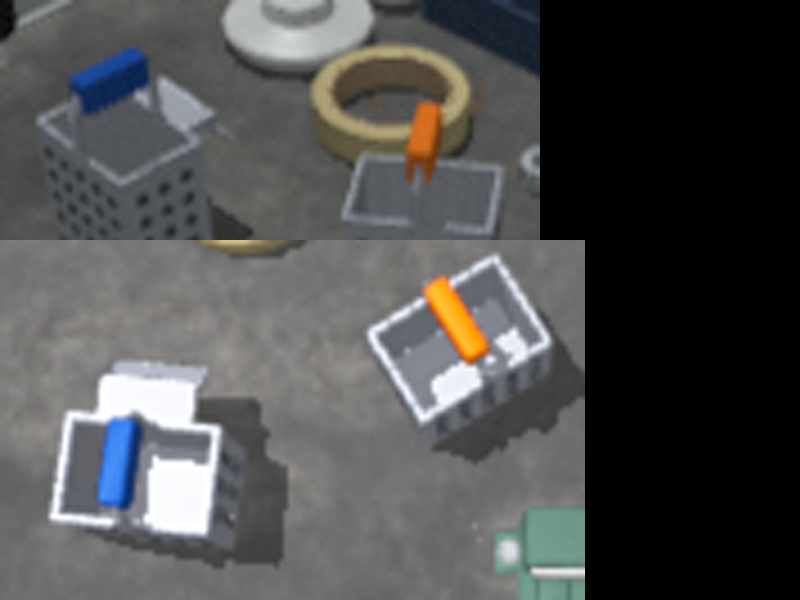

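Run:
```python
from h import *
fs=[dict(np.load(f"pics/{n}0.npz")) for n in ("side","top")]
print("grip tri",rays(fs,[(184.2,167.3),(171,209.2)]).round(1))
print("strip tri",rays(fs,[(352.8,204.2),(335.8,137.2)]).round(1))
t=fs[1]
yaw=lambda d:np.degrees(np.arctan2(d[1],d[0])).round(1)
a=ray(t,(169.65,218.65),129);b=ray(t,(172.35,199.75),129);print("grip top",a.round(1),b.round(1),yaw(b-a), ((a+b)/2).round(1))
# basket rim top edge lines (crop/4.5 + offset), z=84
p=lambda x,y:(145+x/4.5,160+(y-240)/4.5)
c=[ray(t,p(*q),84) for q in ((70,413),(219,430),(208,533),(54,518))]
print("rim",np.round(c,1).tolist(),np.mean(c,0).round(1),[yaw(c[0]-c[3]),yaw(c[1]-c[2]),yaw(c[0]-c[1])-90])
for f,(u,v) in ((fs[0],((323.2,186.4),(382.5,222.5))),(t,((300.8,132.8),(371,141.9)))):
  a=ray(f,u,105);b=ray(f,v,105);m=(a+b)/2;d=a-b;print("strip",a.round(1),b.round(1),np.linalg.norm(d),m.round(1),yaw(d)-90)
# heading plan
print(t["R"]@np.zeros(3))
from scipy.spatial.transform import Rotation as R
print(R.from_quat([.183848,.982954,-.00107,-.00036]).as_matrix().round(3))
for uv,z in (((98,300),0),((20,285),0),((85,285),0),((110,190),0),((230,340),0),((80,200),150)): print(uv,ray(t,uv,z).round())
```

```text
grip tri [475.2 222.5 118.8]
strip tri [ 658.  -150.7   97.1]
grip top [452.1 222.2 129. ] [494.  219.1 129. ] -4.3 [473.  220.6 129. ]
rim [[503.7, 258.0, 84.0], [496.5, 180.1, 84.0], [443.2, 182.8, 84.0], [449.1, 262.2, 84.0]] [473.1 220.8  84. ] [np.float64(-4.5), np.float64(-2.9), np.float64(-5.299999999999997)]
strip [659.7 -68.6 105. ] [ 641.2 -233.2  105. ] 165.71103595829558 [ 650.4 -150.9  105. ] -6.400000000000006
strip [663.3 -66.2 105. ] [ 644.3 -229.4  105. ] 164.28946280436492 [ 653.8 -147.8  105. ] -6.700000000000003
[0. 0. 0.]
[[-0.932  0.361 -0.001]
 [ 0.361  0.932 -0.002]
 [ 0.    -0.002 -1.   ]]
(98, 300) [263. 416.   0.]
(20, 285) [294. 613.   0.]
(85, 285) [298. 452.   0.]
(110, 190) [537. 414.   0.]
(230, 340) [179.  91.   0.]
(80, 200) [486. 413. 150.]
```

Call:
step_arm:
  steps: "-0.021 -0.023 -0.006 0 0 -2; -0.043 -0.046 -0.012 0 0 -4; -0.065 -0.070 -0.019 0 0 -6; -0.086 -0.093 -0.025 0 0 -8.4; -0.107 -0.116 -0.031 0 0 -10.5; -0.129 -0.140 -0.037 0 0 -12.6; -0.151 -0.163 -0.044 0 0 -14.7; -0.172 -0.186 -0.050 0 0 -16.7"
  fingers: 1
  force: 40

```text
time: 0.77
ee_pos: [301.0, 298.9, 255.4]
eef_rot: [-0.0, 0.038, 0.999, -0.0]
ft_force: [0.3, 1.2, 0.5]
opening: 94.2
gripper_force: 0.0
```

```bash
cat > go.py <<'E'
import sys,numpy as np
from station import arm
from scipy.spatial.transform import Rotation as R
o=arm.get_obs(); q=o["eef_rot"]; M=R.from_quat([*q[1:],q[0]]).as_matrix()
t=np.array(list(map(float,sys.argv[1:4]))); h=float(sys.argv[4])
y=M[:,1]; print("t",o["time"],"pos",o["ee_pos"].round(1),"yhead",np.degrees(np.arctan2(y[1],y[0])).round(2),"tilt",M[:,2].round(4),"F",o["ft_force"].round(1),"open",o["opening"].round(1),o["gripper_force"])
c,s=np.cos(np.radians(h)),np.sin(np.radians(h))
T=np.array([[s,c,0],[-c,s,0],[0,0,-1]]); T[:,0]=[-s,c,0] if False else np.cross(T[:,1],T[:,2])
print("shift mm",(M.T@(t-o["ee_pos"])).round(1),"rotvec deg",np.degrees(R.from_matrix(M.T@T).as_rotvec()).round(2))
E
sed -i 's/T\[:,0\]=.*/T[:,1]=[c,s,0]; T[:,0]=np.cross(T[:,1],T[:,2])/' go.py
python3 go.py 473.5 221 160 85.5
```

```text
Traceback (most recent call last):
  File "go.py", line 6, in <module>
    y=M[:,1]; print("t",o["time"],"pos",o["ee_pos"].round(1),"yhead",np.degrees(np.arctan2(y[1],y[0])).round(2),"tilt",M[:,2].round(4),"F",o["ft_force"].round(1),"open",o["opening"].round(1),o["gripper_force"])
                                                                                                                                                                         ^^^^^^^^^^^^^^^^^^
AttributeError: 'float' object has no attribute 'round'
```

```bash
sed -i 's/o\["opening"\].round(1)/round(o["opening"],1)/' go.py
python3 go.py 473.5 221 160 85.5
```

```text
t 0.7667 pos [301.  298.9 255.4] yhead 85.64 tilt [-3.e-04 -4.e-04 -1.e+00] F [0.3 1.2 0.5] open 94.2 0.0
shift mm [-178.   -64.5   95.4] rotvec deg [-0.02 -0.01  0.14]
```

Call:
step_arm:
  steps: "-0.030 -0.011 0.010 0 0 0; -0.060 -0.022 0.02 0 0 0; -0.090 -0.033 0.035 0 0 0; -0.120 -0.043 0.050 0 0 0; -0.150 -0.054 0.07 0 0 0; -0.178 -0.0645 0.085 0 0 0; -0.178 -0.0645 0.095 0 0 0; -0.178 -0.0645 0.095 0 0 0"

```text
time: 1.43
ee_pos: [471.8, 220.9, 157.0]
eef_rot: [-0.003, 0.04, 0.999, -0.001]
ft_force: [-0.7, 0.8, -0.4]
opening: 94.0
gripper_force: 0.0
```

```bash
python3 go.py 473.5 221 101 85.5
python3 - <<'E'
from station import eyes
import cv2,numpy as np
o=[]
for n in ("side","top"):
    f=eyes.grab_frame(n); np.savez(f"pics/{n}1.npz",**f); o.append(f["image"][:,:,::-1])
a=cv2.resize(o[0][60:240,80:280],(400,360));b=cv2.resize(o[1][130:310,60:260],(400,360))
cv2.imwrite("pics/p1.png",np.hstack([a,b]))
E
```

```text
t 1.4333 pos [471.8 220.9 157. ] yhead 85.37 tilt [-0.0069 -0.0016 -1.    ] F [-0.7  0.8 -0.4] open 94.0 0.0
shift mm [-2.1  0.4 56. ] rotvec deg [-0.12 -0.39 -0.13]
```

View pics/p1.png

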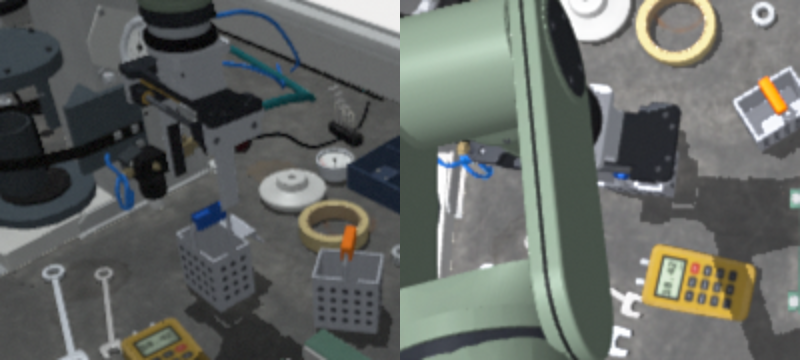

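Call:
step_arm:
  steps: "-0.001 0 0.012 0 0 0; -0.001 0 0.026 0 0 0; -0.001 0 0.042 0 0 0; -0.001 0 0.052 0 0 0; -0.001 0 0.056 0 0 0; -0.001 0 0.056 0 0 0"

```text
time: 2.03
ee_pos: [473.2, 222.5, 103.6]
eef_rot: [-0.001, 0.039, 0.999, -0.0]
ft_force: [0.4, -1.1, -0.6]
opening: 94.3
gripper_force: 0.0
```

Call:
step_arm:
  steps: "0 0 0 0 0 0; 0 0 0 0 0 0; 0 0 0 0 0 0; 0 0 0 0 0 0; 0 0 0 0 0 0; 0 0 0 0 0 0"
  fingers: -1
  force: 40

```text
time: 2.53
ee_pos: [474.7, 222.2, 104.8]
eef_rot: [0.0, 0.039, 0.999, 0.0]
ft_force: [-1.0, 0.8, -0.7]
opening: 57.3
gripper_force: 0.0
```

Call:
step_arm:
  steps: "0 0 0.002 0 0 0; 0 0 0.004 0 0 0; 0 0 0.004 0 0 0; 0 0 0.004 0 0 0; 0 0 0.004 0 0 0; 0 0 0.004 0 0 0; 0 0 0.004 0 0 0; 0 0 0.004 0 0 0"

```text
time: 3.2
ee_pos: [474.4, 222.2, 100.5]
eef_rot: [0.0, 0.039, 0.999, -0.0]
ft_force: [-0.5, 0.4, -0.1]
opening: 13.4
gripper_force: 40.0
```

Call:
step_arm:
  steps: "0 0 0 0 0 0; 0 0 0 0 0 0; 0 0 0 0 0 0; 0 0 0 0 0 0"

```text
time: 3.53
ee_pos: [474.4, 222.2, 100.5]
eef_rot: [0.0, 0.039, 0.999, -0.0]
ft_force: [0.1, 0.6, 0.5]
opening: 13.3
gripper_force: 40.0
```

Call:
step_arm:
  steps: "0 0 -0.010 0 0 0; 0 0 -0.03 0 0 0; 0 0 -0.055 0 0 0; 0 0 -0.08 0 0 0; 0 0 -0.110 0 0 0; 0 0 -0.14 0 0 0; 0 0 -0.165 0 0 0; 0 0 -0.18 0 0 0"

```text
time: 4.2
ee_pos: [475.5, 222.6, 284.8]
eef_rot: [0.003, 0.039, 0.999, 0.001]
ft_force: [0.7, 0.5, -0.5]
opening: 13.7
gripper_force: 40.0
```

```bash
python3 go.py 610 -144 280 83.4
python3 - <<'E'
from station import eyes
import cv2,numpy as np
o=[]
for n in ("side","top"):
    f=eyes.grab_frame(n); np.savez(f"pics/{n}2.npz",**f); o.append(f["image"][:,:,::-1])
a=cv2.resize(o[0][50:230,100:300],(400,360));b=cv2.resize(o[1][130:310,60:260],(400,360))
cv2.imwrite("pics/p2.png",np.hstack([a,b]))
E
```

```text
t 4.2 pos [475.5 222.6 284.8] yhead 85.52 tilt [ 0.0052  0.0016 -1.    ] F [ 0.7  0.5 -0.5] open 13.7 39.997572898864746
shift mm [-162.7 -355.     4.9] rotvec deg [0.12 0.29 2.12]
```

View pics/p2.png

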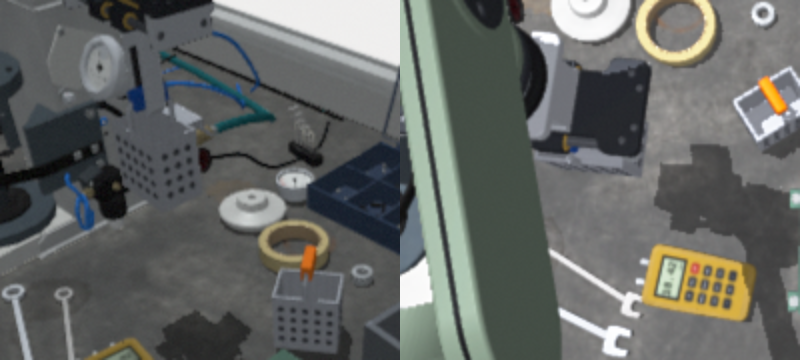

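Call:
step_arm:
  steps: "-0.006 -0.012 0.000 0 0 0; -0.018 -0.035 0.000 0 0 0; -0.032 -0.065 0 0 0 0.3; -0.046 -0.095 0 0 0 0.6; -0.060 -0.125 0 0 0 0.9; -0.074 -0.155 0 0 0 1.2; -0.088 -0.184 0 0 0 1.6; -0.102 -0.213 0 0 0 2.1"

```text
time: 4.97
ee_pos: [558.6, 0.5, 278.5]
eef_rot: [-0.002, 0.058, 0.998, 0.0]
ft_force: [0.9, 0.1, -2.1]
opening: 13.6
gripper_force: 40.0
```

```bash
python3 go.py 616.5 -143.5 285 83.4
```

```text
t 4.9667 pos [5.586e+02 5.000e-01 2.785e+02] yhead 83.38 tilt [-3.4e-03  6.0e-04 -1.0e+00] F [ 0.9  0.1 -2.1] open 13.6 39.998416900634766
shift mm [ -74.1 -136.4   -6.8] rotvec deg [ 0.01 -0.2  -0.02]
```

Call:
step_arm:
  steps: "-0.013 -0.026 0 0 0 0; -0.028 -0.053 0.000 0 0 0; -0.042 -0.078 0 0 0 0; -0.055 -0.102 0 0 0 0; -0.065 -0.120 0 0 0 0; -0.071 -0.131 0 0 0 0; -0.0735 -0.136 0 0 0 0; -0.0735 -0.136 0 0 0 0"

```text
time: 5.63
ee_pos: [616.3, -142.1, 279.0]
eef_rot: [-0.001, 0.058, 0.998, 0.0]
ft_force: [-0.0, 0.2, -1.7]
opening: 13.4
gripper_force: 40.0
```

Call:
step_arm:
  steps: "0 0 0.015 0 0 0; 0 0 0.03 0 0 0; 0 0 0.04 0 0 0; 0 0 0.045 0 0 0; 0 0 0.045 0 0 0; 0 0 0.045 0 0 0"

```text
time: 6.13
ee_pos: [616.7, -140.9, 235.5]
eef_rot: [-0.0, 0.057, 0.998, 0.0]
ft_force: [-0.2, 0.4, -1.4]
opening: 13.7
gripper_force: 40.0
```

```bash
python3 go.py 616.5 -143.5 235 83.4
python3 - <<'E'
from station import eyes
import cv2,numpy as np
o=[]
for n in ("side","top"):
    f=eyes.grab_frame(n); np.savez(f"pics/{n}3.npz",**f); o.append(f["image"][:,:,::-1])
a=cv2.resize(o[0][100:300,260:420],(480,600));b=cv2.resize(o[1][100:240,270:394],(320,361))
c=np.zeros((600,800,3),np.uint8);c[:,:480]=a;c[:361,480:]=b
cv2.imwrite("pics/p3.png",c)
E
```

```text
t 6.1333 pos [ 616.7 -140.9  235.5] yhead 83.46 tilt [-2.e-04  2.e-04 -1.e+00] F [-0.2  0.4 -1.4] open 13.7 39.99756217002869
shift mm [-0.  -2.6  0.5] rotvec deg [ 0.01 -0.01  0.06]
```

View pics/p3.png

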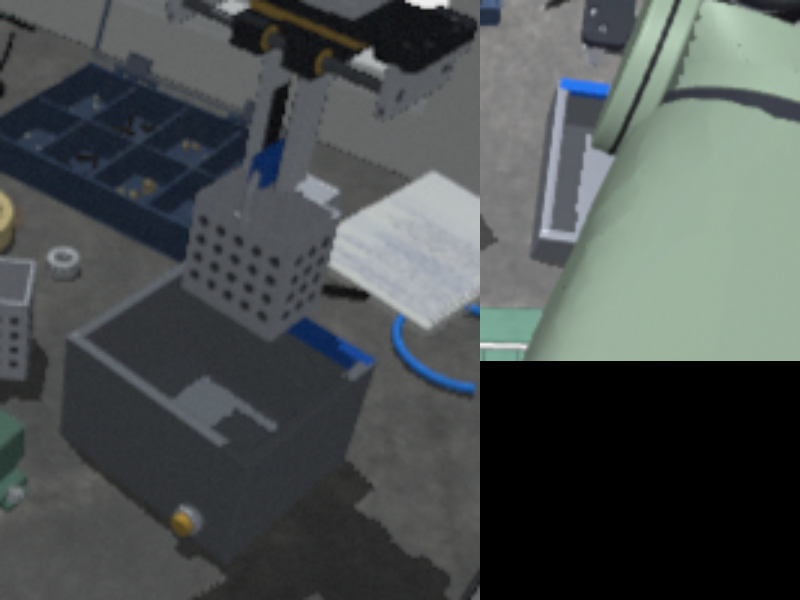

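Run:
```python
from h import *
f=dict(np.load("pics/side3.npz"))
g=lambda x,y,z:ray(f,(260+(x+.5)/3-.5,100+(y+.5)/3-.5),z)
a=np.radians(-6.6);ex=np.array([np.cos(a),np.sin(a),0]);ey=np.array([-np.sin(a),np.cos(a),0])
for n,x,y,z,lx,ly in (("b--",270,337,135,-28,-40),("b+-",330,262,135,28,-40),("b-+",183,283,135,-28,40),("t-+",67,338,105,-75,85),("t+-",374,362,105,75,-85)):
    p=g(x,y,z); print(n,p.round(1),"origin est",(p-lx*ex-ly*ey)[:2].round(1))
f2=dict(np.load("pics/side2.npz"))
print([(b[0],b[1].round(1)) for b in blobs(f,*BLUE)])
```

```text
b-- [ 590.9 -175.7  135. ] origin est [ 623.4 -139.2]
b+- [ 695.1 -166.8  135. ] origin est [ 671.9 -123.8]
b-+ [599.3 -97.3 135. ] origin est [ 622.5 -140.2]
t-+ [521.7 -51.5 105. ] origin est [ 586.4 -144.5]
t+- [ 650.1 -233.1  105. ] origin est [ 585.3 -140.1]
[(np.int32(62), array([206.1,  68.9])), (np.int32(69), array([199.5,  94.1])), (np.int32(116), array([140.1, 152.2])), (np.int32(92), array([349.2, 153.9])), (np.int32(100), array([429.1, 212.2])), (np.int32(121), array([401. , 220.7])), (np.int32(181), array([369.3, 214.3]))]
```

Call:
step_arm:
  steps: "0.004 -0.001 0.0 0 0 0; 0.008 -0.0025 0.005 0 0 0; 0.009 -0.0025 0.02 0 0 0; 0.009 -0.0025 0.035 0 0 0; 0.009 -0.0025 0.05 0 0 0; 0.009 -0.0025 0.065 0 0 0; 0.009 -0.0025 0.075 0 0 0; 0.009 -0.0025 0.078 0 0 0"

```text
time: 6.9
ee_pos: [605.9, -142.7, 155.1]
eef_rot: [-0.002, 0.058, 0.998, 0.001]
ft_force: [-0.4, -0.2, -2.6]
opening: 13.9
gripper_force: 40.0
```

Call:
step_arm:
  steps: "0 0 0 0 0 0; 0 0 0 0 0 0"

```text
time: 7.07
ee_pos: [607.9, -143.3, 158.1]
eef_rot: [0.0, 0.057, 0.998, -0.0]
ft_force: [0.6, -0.2, -1.3]
opening: 13.9
gripper_force: 40.0
```

```bash
python3 go.py 616.5 -143.5 155 83.4
python3 - <<'E'
from station import eyes
import cv2,numpy as np
f=eyes.grab_frame("side"); np.savez(f"pics/side4.npz",**f)
cv2.imwrite("pics/p4.png",cv2.resize(f["image"][140:260,270:410,::-1],(700,600),interpolation=2))
E
```

```text
t 7.0667 pos [ 607.9 -143.3  158.1] yhead 83.41 tilt [ 9.e-04 -4.e-04 -1.e+00] F [ 0.6 -0.2 -1.3] open 13.9 39.99758720397949
shift mm [-8.5  0.8  3.1] rotvec deg [-0.01  0.06  0.01]
```

View pics/p4.png

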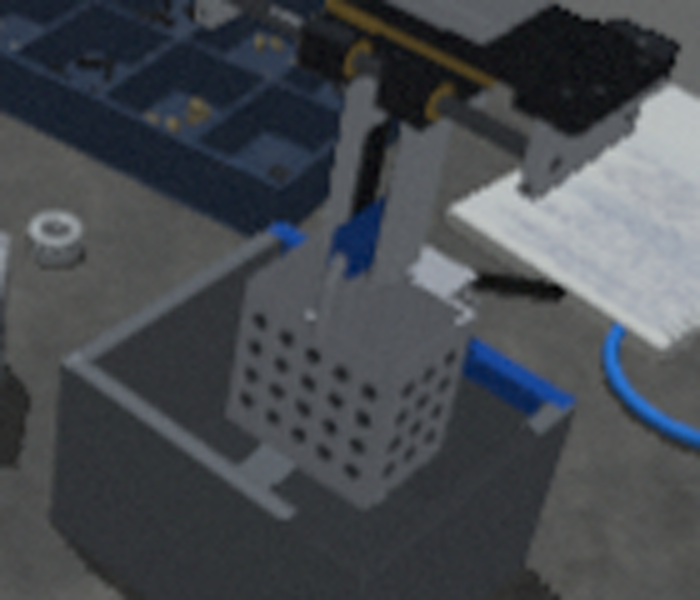

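Call:
step_arm:
  steps: "-0.003 0 0 0 0 0; -0.006 0 0 0 0 0; -0.008 0 0 0 0 0; -0.008 0 0 0 0 0"

```text
time: 7.45
ee_pos: [616.4, -144.2, 158.0]
eef_rot: [0.001, 0.057, 0.998, -0.0]
ft_force: [-0.1, -0.1, -2.4]
opening: 13.8
gripper_force: 40.0
```

Call:
step_arm:
  steps: "-0.001 0 0 0 0 0; -0.002 0 0 0 0 0; -0.002 0 0 0 0 0; -0.002 0 0 0 0 0"

```text
time: 7.78
ee_pos: [617.5, -144.2, 157.4]
eef_rot: [-0.0, 0.057, 0.998, 0.0]
ft_force: [1.3, -0.3, -2.2]
opening: 13.4
gripper_force: 40.0
```

Call:
step_arm:
  steps: "-0.001 0 0 0 0 0; -0.002 0 0 0 0 0; -0.002 0 0 0 0 0; -0.002 0 0 0 0 0"

```text
time: 8.12
ee_pos: [619.5, -144.5, 157.4]
eef_rot: [-0.0, 0.057, 0.998, -0.0]
ft_force: [-0.7, 0.4, -1.7]
opening: 13.7
gripper_force: 40.0
```

Call:
step_arm:
  steps: "-0.001 0 0 0 0 0; -0.002 0 0 0 0 0; -0.002 0 0 0 0 0; -0.002 0 0 0 0 0"

```text
time: 8.45
ee_pos: [621.5, -144.7, 157.4]
eef_rot: [-0.0, 0.057, 0.998, 0.0]
ft_force: [-0.1, -0.1, -1.6]
opening: 13.3
gripper_force: 40.0
```

Call:
step_arm:
  steps: "-0.001 0 0 0 0 0; -0.0015 0 0 0 0 0; -0.0015 0 0 0 0 0; -0.0015 0 0 0 0 0"

```text
time: 8.78
ee_pos: [623.0, -144.9, 157.5]
eef_rot: [0.0, 0.057, 0.998, 0.0]
ft_force: [-1.0, 0.5, -1.5]
opening: 13.9
gripper_force: 40.0
```

Call:
step_arm:
  steps: "-0.001 0 0 0 0 0; -0.0015 0 0 0 0 0; -0.0015 0 0 0 0 0; -0.0015 0 0 0 0 0"

```text
time: 9.12
ee_pos: [623.8, -144.9, 157.3]
eef_rot: [-0.001, 0.057, 0.998, 0.0]
ft_force: [-2.8, -0.4, 0.2]
opening: 14.1
gripper_force: 40.0
```

Call:
step_arm:
  steps: "-0.001 0 0 0 0 0; -0.0015 0 0 0 0 0; -0.0015 0 0 0 0 0; -0.0015 0 0 0 0 0"

```text
time: 9.45
ee_pos: [624.1, -145.0, 157.2]
eef_rot: [-0.002, 0.057, 0.998, 0.0]
ft_force: [-5.4, 1.2, 1.9]
opening: 13.4
gripper_force: 40.0
```

Call:
step_arm:
  steps: "0.003 0 0 0 0 0; 0.006 0 0 0 0 0; 0.007 0 0 0 0 0; 0.007 0 0 0 0 0; 0.007 0 0.004 0 0 0; 0.007 0 0.008 0 0 0; 0.007 0 0.012 0 0 0; 0.007 0 0.012 0 0 0"

```text
time: 10.12
ee_pos: [618.2, -144.1, 143.8]
eef_rot: [-0.001, 0.057, 0.998, 0.0]
ft_force: [-0.5, -0.6, -1.7]
opening: 13.8
gripper_force: 40.0
```

Call:
step_arm:
  steps: "0 0 0.003 0 0 0; 0 0 0.006 0 0 0; 0 0 0.008 0 0 0; 0 0 0.008 0 0 0"

```text
time: 10.45
ee_pos: [618.6, -144.3, 136.7]
eef_rot: [-0.001, 0.057, 0.998, 0.0]
ft_force: [-0.1, 0.1, -1.4]
opening: 13.7
gripper_force: 40.0
```

```bash
python3 go.py 619 -144.5 127 83.4
python3 - <<'E'
from station import eyes
import cv2,numpy as np
f=eyes.grab_frame("side"); np.savez(f"pics/side5.npz",**f)
cv2.imwrite("pics/p5.png",cv2.resize(f["image"][140:260,270:410,::-1],(700,600),interpolation=2))
E
```

```text
t 10.45 pos [ 618.6 -144.3  136.7] yhead 83.41 tilt [-1.2e-03  5.0e-04 -1.0e+00] F [-0.1  0.1 -1.4] open 13.7 39.99759614467621
shift mm [-0.4 -0.2  9.7] rotvec deg [ 0.02 -0.07  0.01]
```

View pics/p5.png

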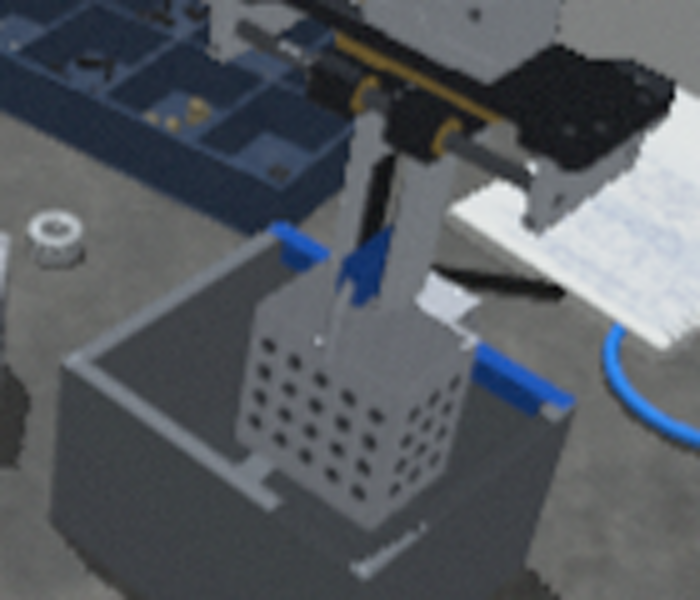

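Call:
step_arm:
  steps: "0 0 0.003 0 0 0; 0 0 0.006 0 0 0; 0 0 0.008 0 0 0; 0 0 0.008 0 0 0; 0 0 0.008 0 0 0"

```text
time: 10.92
ee_pos: [618.8, -144.3, 129.1]
eef_rot: [-0.0, 0.057, 0.998, 0.0]
ft_force: [-0.8, -1.1, -1.5]
opening: 13.6
gripper_force: 40.0
```

Call:
step_arm:
  steps: "0 0 0.001 0 0 0; 0 0 0.002 0 0 0; 0 0 0.002 0 0 0; 0 0 0.002 0 0 0"

```text
time: 11.25
ee_pos: [619.0, -144.4, 127.4]
eef_rot: [-0.0, 0.057, 0.998, 0.0]
ft_force: [0.4, 0.6, -2.5]
opening: 13.3
gripper_force: 40.0
```

Call:
step_arm:
  steps: "0 0 0.001 0 0 0; 0 0 0.0015 0 0 0; 0 0 0.0015 0 0 0; 0 0 0.0015 0 0 0"

```text
time: 11.58
ee_pos: [619.0, -144.4, 125.9]
eef_rot: [-0.0, 0.057, 0.998, 0.0]
ft_force: [0.3, -0.0, -0.7]
opening: 13.8
gripper_force: 40.0
```

Call:
step_arm:
  steps: "0 0 0.001 0 0 0; 0 0 0.0015 0 0 0; 0 0 0.0015 0 0 0; 0 0 0.0015 0 0 0"

```text
time: 11.92
ee_pos: [619.1, -144.5, 125.4]
eef_rot: [0.0, 0.057, 0.998, -0.0]
ft_force: [-2.5, 1.0, 5.0]
opening: 13.5
gripper_force: 40.0
```

Call:
step_arm:
  steps: "0 0 0.001 0 0 0; 0 0 0.001 0 0 0; 0 0 0.001 0 0 0; 0 0 0.001 0 0 0"

```text
time: 12.25
ee_pos: [619.1, -144.5, 125.3]
eef_rot: [0.0, 0.057, 0.998, -0.0]
ft_force: [-5.1, 1.2, 9.6]
opening: 14.3
gripper_force: 40.0
```

Call:
step_arm:
  steps: "0 0 -0.0005 0 0 0; 0 0 -0.001 0 0 0; 0 0 -0.001 0 0 0"

```text
time: 12.5
ee_pos: [619.1, -144.5, 125.4]
eef_rot: [0.0, 0.057, 0.998, -0.0]
ft_force: [-3.6, 0.8, 6.3]
opening: 13.7
gripper_force: 40.0
```

Call:
step_arm:
  steps: "0 0 0 0 0 0; 0 0 0 0 0 0; 0 0 0 0 0 0; 0 0 0 0 0 0; 0 0 0 0 0 0; 0 0 0 0 0 0; 0 0 0 0 0 0; 0 0 0 0 0 0"
  fingers: 0.2

```text
time: 13.17
ee_pos: [619.0, -144.4, 124.3]
eef_rot: [-0.0, 0.057, 0.998, 0.0]
ft_force: [-0.2, -0.0, -0.4]
opening: 56.2
gripper_force: 0.0
```

```bash
python3 go.py 619 -144.5 225 83.4
python3 - <<'E'
from station import eyes
import cv2,numpy as np
f=eyes.grab_frame("side")
cv2.imwrite("pics/p6.png",cv2.resize(f["image"][140:260,270:410,::-1],(700,600),interpolation=2))
E
```

```text
t 13.1667 pos [ 619.  -144.4  124.3] yhead 83.41 tilt [-1.e-04  0.e+00 -1.e+00] F [-0.2 -0.  -0.4] open 56.2 0.0
shift mm [ 0.000e+00 -1.000e-01 -1.007e+02] rotvec deg [ 0.   -0.    0.01]
```

View pics/p6.png

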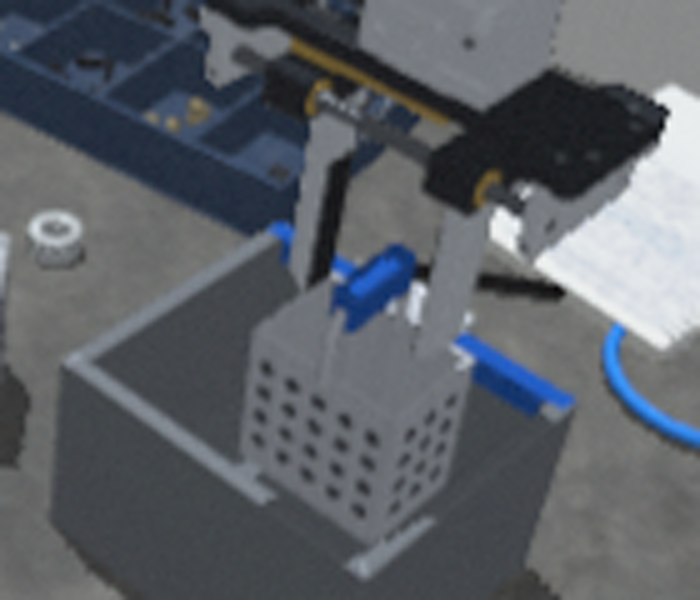

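The basket hangs by its lip (lip around crop (440,320), on the strip), upright, with both fingers clear of the grip. Next I raise the arm.

Call:
step_arm:
  steps: "0 0 -0.008 0 0 0; 0 0 -0.022 0 0 0; 0 0 -0.042 0 0 0; 0 0 -0.065 0 0 0; 0 0 -0.09 0 0 0; 0 0 -0.115 0 0 0; 0 0 -0.13 0 0 0; 0 0 -0.13 0 0 0"

```text
time: 13.88
ee_pos: [621.6, -145.4, 260.5]
eef_rot: [0.005, 0.057, 0.998, -0.002]
ft_force: [0.1, 0.4, 0.7]
opening: 56.5
gripper_force: 0.0
```

Call:
step_arm:
  steps: "0 0 0 0 0 0; 0 0 0 0 0 0; 0 0 0 0 0 0; 0 0 0 0 0 0; 0 0 0 0 0 0; 0 0 0 0 0 0"

```text
time: 14.38
ee_pos: [618.6, -144.3, 253.4]
eef_rot: [-0.001, 0.057, 0.998, 0.0]
ft_force: [0.7, -0.5, -0.1]
opening: 56.6
gripper_force: 0.0
```

Run:
```python
from station import eyes
import cv2,numpy as np
f=eyes.grab_frame("side")
cv2.imwrite("pics/p7.png",cv2.resize(f["image"][130:270,230:410,::-1],(720,560),interpolation=2))
```

```text
(no output)
```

View pics/p7.png

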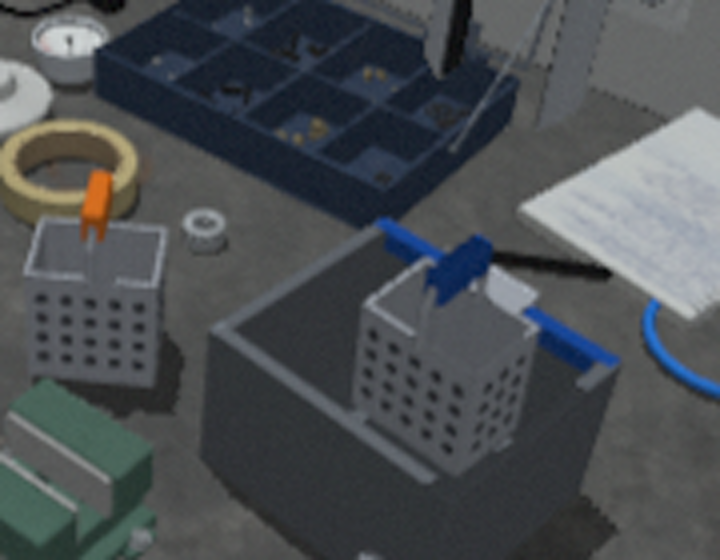

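The picture shows the basket hanging upright, with its lip over the blue rim at (510,285). The plain basket, orange grip at (97,200), has not moved.

```bash
python3 -c "
from station import arm
print(arm.close_job())"
```

```text
the job is handed in; nothing more can be done
None
```

The hook basket hangs upright inside the tank, released, with its lip seated on the blue-striped rim. The plain basket was not moved, and the job was handed in at about 14.4 s; no verdict was returned.

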